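# Lock a clamp stud into the welding fixture's T-slot

### The job

Clamp the brown steel bracket on the welding fixture: take the red-handled T-stud out of the leaning rack, lower its head lengthwise into the open part of the rail's T-slot, clear of the bracket's foot, and slide it along, still lengthwise, until its neck is fully home in the foot's notch. There turn it a quarter turn so that its head lies square across the slot under the lips, and leave it standing free. Do not shove the bracket, and leave the other two studs and everything else on the bench where they are.

Things in the scene. Friction and masses are not known exactly. Their poses are not given: they have to be found in the camera images.
- stud_grip (a point): Centre of the red handle block of the clamp stud (T-bolt, 97 mm tall, about 0.25 kg, loose, leaning in one of the rack's pockets). Block: 16 mm thick (x, grip across this), 46 mm wide (y), 50 mm tall (z); the T head's length runs the same way as its width. The point is 72 mm above the head's underside, 25 mm below the block's top; z runs up the stud's axis.
- stud_head (a point): Centre of the same stud's steel T head, 67 mm below stud_grip on the stud's axis, same axes. Head: 14 mm (x) by 40 mm (y) by 10 mm high. Above it a round neck 13 mm across, 30 mm long, then a dark round collar 36 mm across, 7 mm thick, then the red block.
- rail: Fixed T-slot rail, 80 mm wide (x), 340 mm long (y), 39 mm high, aluminium top; origin at the centre of its underside on the table, z up. The slot runs along y at x = 0, closed at both ends 160 mm from the centre. A yellow stop block stands on its +y end from y = 151 to 165 mm, top at z = 79 mm.
- notch_seat (a point): Where the stud's axis belongs in the notch of the brown bracket (loose, 1.8 kg) lying on the rail; at the foot's underside, z up, axes parallel to the rail's. Foot 8 mm thick, 76 mm wide (x), y = -130 to +18 mm of this point; it covers the slot, so the 40 mm head goes down only beyond y = +38 mm. Upright plate 76 mm wide, 88 mm high from the foot's underside, near face at y = -80 mm.
- slot_mid (a point): Middle of the slot's mouth, level with the rail's top face (39 mm above the table), axes as the rail. Mouth 20 mm wide between lips 12 mm thick; under them a channel 52 mm wide and 17 mm high, its floor 29 mm below this point. A stud standing on that floor has its head centre 24 mm below and its handle centre 43 mm above this point.
- notch_mouth (a point): Middle of the notch's open end, on the foot's top face: 18 mm to +y and 8 mm above notch_seat, same axes. The notch is 20 mm wide, right over the slot, open to +y and ends 25 mm to -y of this point, so a stud pushed fully home has its axis within 1 mm of the seat. The collar of a stud standing on the channel floor is 3 mm above the foot.
- rack: Fixed blue stud rack, 232 mm wide (y), origin at the centre of its underside, z up. Its block leans 25 degrees (studs rest at 25 to 30), handles leaning to its -x (towards the robot). Pockets at y = -75, 0, +75 mm, each 17 mm by 44 mm (along y), 39 mm deep along the lean; a stud comes out by moving 45 mm or more along its own axis. Handle tops reach about 135 mm above the table.
- stud_green_grip (a point): Handle centre of the other stud, with the green handle (34 mm wide, 16 mm thick), standing in another pocket of the rack; same heights and axes as the red one. To be left in place.
- stud_yellow_grip (a point): Handle centre of the third stud, with the yellow handle (34 mm wide, 16 mm thick), standing in another pocket of the rack; same heights and axes. To be left in place.
- spray: Bystander: upright spray can, 62 mm across, about 185 mm tall, blue label; origin at the centre of its foot.
- magnet: Bystander: orange and steel welding magnet lying flat, 56 by 84 by 22 mm; origin at the centre of its underside.
- hammer: Bystander: hammer, 260 mm long, lying flat in front of the rail; x along its handle towards the head.
- brush: Bystander: brush, 220 mm long, lying flat in front of the rack; x along its length.
- offcut: Bystander: dark square steel tube, 40 by 40 by 190 mm, lying behind the rail; origin at the centre of its underside.
Things that resemble listed ones, but are neither listed nor needed, are in the scene too. There is more than one size of the part that bears stud_grip; the job needs the middle-sized.

How it is judged:
By the outcome, as a careful person would: the job done as asked, in the order asked, and still so for the second after the job is handed in, with the robot touching nothing.
It also fails if it takes over 51 s, if anything falls off the work surface, if the arm or the gripper's body presses on something with over 40 N, if the wrist force passes 120 N, or if a joint passes its speed limit or range.

### The arm

A 6-joint arm with a two-finger parallel gripper is mounted at the origin on the work surface. World frame = base frame: x ahead of the robot, y to its left, z up, the work surface at z = 0. Lengths are in mm, angles in rad, forces in N, time in s.
With the tool pointing down it reaches from about 275 to 750 mm from the base axis. Payload 10.2 kg.
Tool frame: the origin (TCP) lies midway between the tips of the shut fingers; the grasp point (between the pads) lies 19 mm behind it; z points along the fingers, y is the direction in which the jaws open and shut (so a half turn about z gives the same grasp; the last joint's range is limited). The gripper opens to 85 mm and grips with 20 to 120 N. Pads are 22 mm wide; open, the fingers measure 114 mm over their backs; the gripper's body (76 mm by 85 mm) begins 54 mm behind the grasp point. The pads swing forward as they close: fully open they stand 13 mm farther back than shut.
Start: joints at [-1.428, 0.313, 1.498, -0, 1.331, -0.223], TCP at [187.778, -490.276, 231.294] pointing down, gripper open.
Joint ranges: [-2.94, 2.94], [-0.97, 2.17], [0.19, 2.56], [-1.23, 4.37], [0.02, 3.11], [-2.88, 2.88]. Speed limits (rad/s): [2.39, 2.39, 3.01, 3.14, 3.14, 3.14].

### API

Orientations are given as a unit quaternion [w, x, y, z].
In Python, from rig import sense, optics, ctrl gives the robot as it stands.
- The arm moves only by the tool play_rows, never from a script. Its argument "plan" is a list of rows, each a list of 7 numbers: the shift along the world's x, y, z in mm, then the turn, a rotation vector about the world's x, y, z in rad, then the opening, from -1 (shut) to 1 (fully open), so that 0 is half open. A call has 1 to 5 rows; each row shifts and turns the pose as measured when the row begins; what a row does not reach is not made up. A row lasts 1/12 s, in which the tool goes at most 41.7 mm and 7.16 degrees, less where a joint would pass 70% of its speed; a pose out of reach is approached as far as the arm can. A call is refused whole if a number of a shift passes 41.7 or a number of a turn 0.125, either way. A call with a gripper value outside its range is refused whole. The fingers move at their own pace and stop on an object; "grip_force" is the grip in N (left out, the last holds). Time passes only in rows, so rows that do not move let the fingers close. It gives the time, the measured TCP pose, the force and the opening at its end, in the units of the state.
- sense(): the state, without advancing time (a new reading comes with each control period).
- optics.capture(name): name is "scene" or "side" or "wrist"; returns a dict with "img" (384x512x3 uint8, blue, green, red), "fx", "fy", "cx", "cy" (pixels), "dist" ([k1, k2, p1, p2, k3] as OpenCV has them; the pictures are not rectified), "world_to_cam" (4x4, takes a point from world to camera coordinates). Camera axes: x right, y up, looking along -z (the intrinsics and any distortion apply to the point x, -y, -z); pixel columns grow to the right and rows downward; lengths in mm; the calibration is good to about 2 mm. A picture is of the moment at which its call begins. There is no depth.
- ctrl.finish_job(): hands the job in, once; it reports no verdict.
The state is a dict: "time_s": time; "joints": joint angles; "dq": joint speeds; "tau": joint torques, N m; "eef_pos": TCP position; "ee_rot": TCP orientation; "force": force on the tool from outside, world axes, zero at the start; "wrist_torque": the same for the moment, N m; "grip_width": opening from 0.0 (shut) to 1.0 (fully open).
Only numpy, scipy, OpenCV 4.12 (cv2) and the standard library are available. Lean on these libraries where they do the work, as an engineer would, in place of code of your own. Each camera call takes 0.05 s, during which the arm holds its last target. There are 200 camera calls.

## Working session

There is one attempt and no reset: what is moved stays moved. The work goes in short steps, Python scripts to look and compute and a tool call to move; the robot and the scene stay as the last step left them, time stands still between calls to the robot, and variables do not carry over. Pictures are saved under pics/ and viewed, about 8 in all and at most 12, crops included, and the job is handed in when it is done.

Besides the shell and the picture viewer there is one more tool, called after "Request:" by a JSON object that holds its "api" and its "payload", one argument or row to a line. play_rows: Moves the arm, as the interface text tells. Its arguments: {"type":"object","properties":{"plan":{"type":"array"},"grip_force":{"type":"number"}},"required":["plan"]}

```bash
mkdir -p pics; cat > h.py <<'E'
import numpy as np, cv2
from rig import sense, optics, ctrl
from scipy.spatial.transform import Rotation as R
def cap(n):
    return optics.capture(n)
def ray(c,u,v):
    K=np.array([[c["fx"],0,c["cx"]],[0,c["fy"],c["cy"]],[0,0,1.]])
    p=cv2.undistortPoints(np.array([[[u,v]]],float),K,np.array(c["dist"],float))[0,0]
    M=np.array(c["world_to_cam"]);Rm=M[:3,:3];t=M[:3,3]
    d=Rm.T@np.array([p[0],-p[1],-1.]);return -Rm.T@t,d/np.linalg.norm(d)
def onz(c,u,v,z):
    o,d=ray(c,u,v);return o+d*(z-o[2])/d[2]
def tri(c1,p1,c2,p2):
    o1,d1=ray(c1,*p1);o2,d2=ray(c2,*p2)
    A=np.c_[d1,-d2];s=np.linalg.lstsq(A,o2-o1,rcond=None)[0]
    a=o1+d1*s[0];b=o2+d2*s[1];return (a+b)/2,np.linalg.norm(a-b)
def proj(c,P):
    K=np.array([[c["fx"],0,c["cx"]],[0,c["fy"],c["cy"]],[0,0,1.]])
    M=np.array(c["world_to_cam"]);q=M[:3,:3]@np.array(P,float)+M[:3,3]
    return cv2.projectPoints(np.array([[q[0],-q[1],-q[2]]]),np.zeros(3),np.zeros(3),K,np.array(c["dist"],float))[0][0,0]
E
python3 - <<'E'
from h import *
import pickle
D={}
for n in("scene","side","wrist"):
    c=cap(n);D[n]=c;cv2.imwrite(f"pics/{n}0.png",c["img"]);M=np.array(c["world_to_cam"]);print(n,-M[:3,:3].T@M[:3,3],-M[2,:3],c["fx"],c["dist"])
pickle.dump(D,open("d0.pkl","wb"))
cv2.imwrite("pics/a0.png",cv2.resize(D["scene"]["img"],(800,600),interpolation=cv2.INTER_CUBIC))
cv2.imwrite("pics/b0.png",cv2.resize(D["side"]["img"],(800,600),interpolation=cv2.INTER_CUBIC))
print(sense())
E
```

```text
scene [1072.42067775  602.99052254  593.09572385] [-0.60558875 -0.57230504 -0.55292785] 394.5877154114161 [-0.06300363  0.          0.          0.          0.        ]
side [ 97.1449599  562.86575031 502.37799871] [ 0.60916204 -0.60108924 -0.51731358] 356.8575765717439 [-0.09381135  0.          0.          0.          0.        ]
wrist [ 252.14425109 -464.70755421  372.30058823] [-0.25328626 -0.0970224  -0.96251375] 342.1357314859301 [-0.09809959  0.          0.          0.          0.        ]
{'time_s': 0.15, 'joints': array([-1.42839343e+00,  3.13343575e-01,  1.49819855e+00,  2.12927824e-05,
        1.33102252e+00, -2.23393106e-01]), 'dq': array([-9.22824387e-05, -2.41565189e-03, -2.24820173e-03,  8.76318566e-04,
        9.27134423e-04,  1.45732060e-04]), 'tau': array([ 1.30295299e-03, -4.12367928e+01, -2.59796208e+01, -1.75704240e-04,
        3.20837426e-03,  4.21412869e-05]), 'eef_pos': array([ 187.76041112, -490.08991927,  230.87933399]), 'ee_rot': array([-4.85178621e-04,  9.83321079e-01,  1.81877484e-01,  3.00071766e-05]), 'force': array([ 0.56510211,  1.24299131, -0.26875823]), 'wrist_torque': array([ 0.05600052, -0.04083412,  0.01108207]), 'grip_width': 0.9986101919899144}
```

View pics/a0.png

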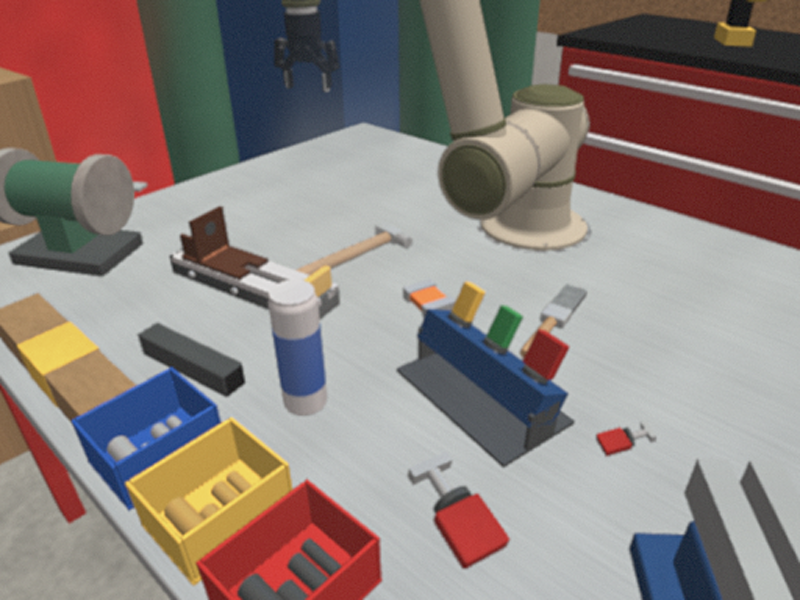

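View pics/b0.png

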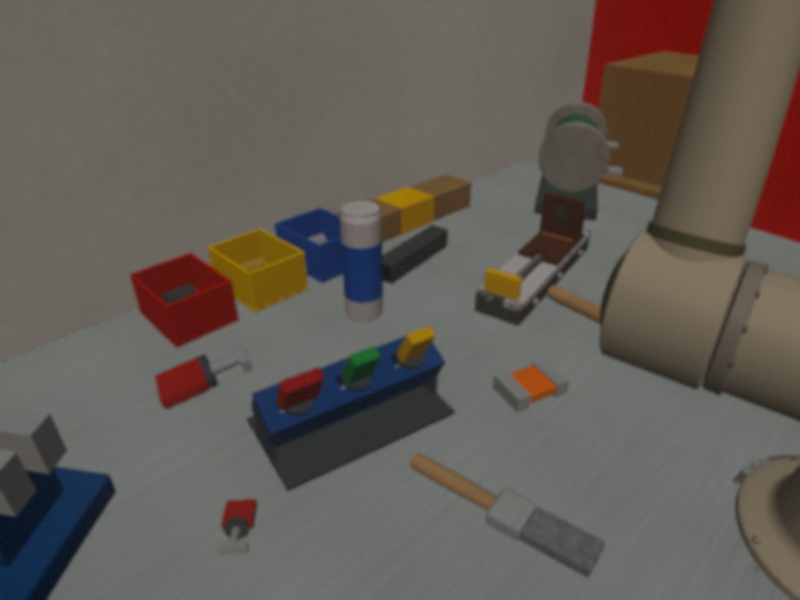

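Scene view: rack with red, green and yellow studs at about (545,355), (505,327) and (467,303). The rail with bracket is around (255,265), with its stop at (320,280). Side view: red (301,390), rail (540,260). Two red decoy studs, one larger and one smaller, lie on the bench.

```bash
python3 - <<'E'
from h import *
import pickle
D=pickle.load(open("d0.pkl","rb"));s,d=D["scene"],D["side"]
def mask(c,lo,hi,box):
    h=cv2.cvtColor(c["img"],cv2.COLOR_BGR2HSV);m=cv2.inRange(h,lo,hi)
    if lo[0]==0 and hi[0]<=6: m|=cv2.inRange(h,(174,lo[1],lo[2]),(180,255,255))
    z=np.zeros_like(m);x0,y0,x1,y1=[int(v*.64) for v in box];z[y0:y1,x0:x1]=m[y0:y1,x0:x1]
    n,l,st,ce=cv2.connectedComponentsWithStats(z);i=1+np.argmax(st[1:,4]);return ce[i],st[i]
P={}
for n,lo,hi,b1,b2 in (("red",(0,120,60),(6,255,255),(510,310,585,400),(265,355,340,415)),
 ("green",(45,80,30),(85,255,255),(480,295,535,360),(335,340,392,395)),
 ("yellow",(15,120,60),(35,255,255),(445,275,495,330),(390,320,445,370)),
 ("stop",(12,120,60),(35,255,255),(295,255,345,305),(475,260,530,305))):
    a,sa=mask(s,lo,hi,b1);b,sb=mask(d,lo,hi,b2);P[n],e=tri(s,a,d,b);print(n,a,sa,b,sb,P[n].round(1),e.round(1))
v=P["yellow"]-P["red"];print(v,np.hypot(*v[:2]),np.degrees(np.arctan2(v[1],v[0])))
a=cv2.resize(s["img"][125:205,100:230],None,fx=6,fy=6,interpolation=cv2.INTER_CUBIC)
b=cv2.resize(d["img"][115:210,290:395],None,fx=6,fy=6,interpolation=cv2.INTER_CUBIC)
cv2.imwrite("pics/ra.png",a);cv2.imwrite("pics/rb.png",b)
E
```

```text
red [348.76119403 226.26679104] [335 211  29  32 536] [190.79322034 245.44745763] [178 236  29  25 295] [501.8 319.8 111.1] 4.1
green [322.5887574  208.65088757] [312 196  22  27 338] [230.43874644 233.28205128] [219 222  24  24 351] [483.7 246.5 107.9] 1.7
yellow [299.24666667 192.97333333] [290 181  20  25 300] [265.61812298 219.57605178] [254 209  24  23 309] [468.3 173.1 107.8] 2.2
stop [204.82467532 178.46753247] [197 170  14  19 154] [321.19034091 181.32102273] [310 172  24  20 352] [524.9 -84.4  64.7] 2.5
[ -33.49862777 -146.74630525   -3.2743361 ] 150.5212150077723 -102.85890234415484
```

View pics/ra.png

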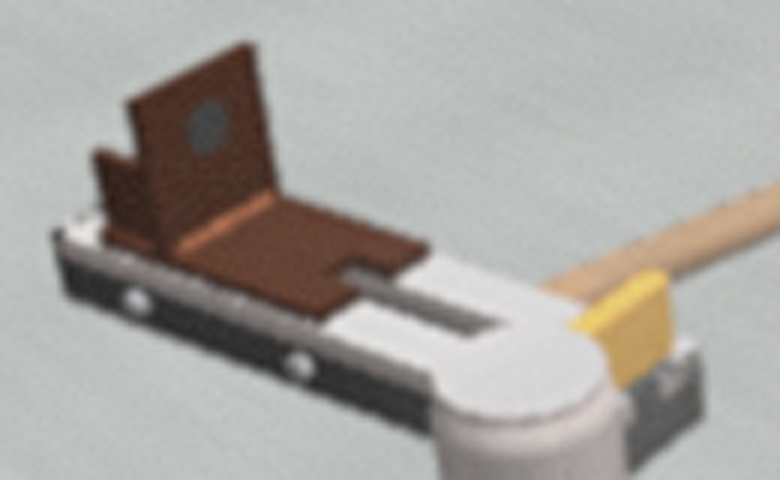

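View pics/rb.png

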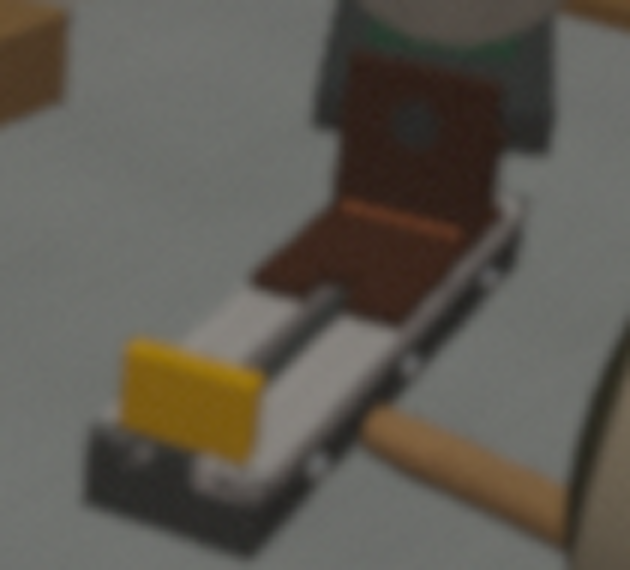

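Crops: foot front-edge corners are at scene crop (320,318)/(430,247) and side crop (252,280)/(400,322). The notch and slot are visible in both, and the stop is at the +y end, nearest the robot's left.

```bash
python3 - <<'E'
from h import *
import pickle
D=pickle.load(open("d0.pkl","rb"));s,d=D["scene"],D["side"]
S=lambda u,v:(100+(u-2.5)/6,125+(v-2.5)/6)
T=lambda u,v:(290+(u-2.5)/6,115+(v-2.5)/6)
for n,a,b,z in (("footL",(430,247),(400,322),47),("footR",(320,318),(252,280),47),("plateTopA",(250,42),(502,88),127),("plateTopB",(130,103),(352,55),127),
  ("notchmouth",(376,283),(330,300),47)):
    print(n,tri(s,S(*a),d,T(*b)),onz(s,*S(*a),z).round(1),onz(d,*T(*b),z).round(1))
print("slot end scene",onz(s,*S(500,324),39),onz(s,*S(470,336),39))
print("rail top edge scene",[onz(s,*S(*p),39).round(1) for p in((62,238),(435,380))])
print("rail +x/-x edges side", [onz(d,*T(*p),39).round(1) for p in((245,492),(518,210))])
print("slot left/right lines side",[onz(d,*T(*p),39).round(1) for p in((250,355),(310,300),(270,378),(345,300))])
print("slot lines scene",[onz(s,*S(*p),39).round(1) for p in((470,336),(365,292),(500,322),(385,277))])
print("can top", onz(s,296*.64,293*.64,185), onz(d,361*.64,211*.64,185), "foot",onz(s,305*.64,400*.64,0))
E
```

```text
footL (array([ 518.82028527, -240.05976509,   43.56224671]), np.float64(1.5668065929211699)) [ 523.  -233.4   47. ] [ 516.2 -235.6   47. ]
footR (array([ 591.80620273, -226.17378511,   43.19263313]), np.float64(2.3304776917940937)) [ 596.1 -218.3   47. ] [ 588.7 -221.9   47. ]
plateTopA (array([ 537.15383708, -340.08593846,  125.84414227]), np.float64(0.9391277364251204)) [ 539.  -336.7  127. ] [ 536.3 -338.5  127. ]
plateTopB (array([ 611.49943999, -325.33221513,  125.70889762]), np.float64(0.5676197018468687)) [ 613.  -322.1  127. ] [ 610.1 -323.   127. ]
notchmouth (array([ 554.32822788, -235.48012429,   42.29701351]), np.float64(3.7662754335804673)) [ 560.4 -224.9   47. ] [ 551.1 -231.1   47. ]
slot end scene [ 537.30187963 -164.19148852   39.        ] [ 552.89679104 -166.14234577   39.        ]
rail top edge scene [array([ 629.5, -389.3,   39. ]), array([ 586.1, -148.4,   39. ])]
rail +x/-x edges side [array([488.6, -76. ,  39. ]), array([ 547. , -402.4,   39. ])]
slot left/right lines side [array([ 554.3, -172.8,   39. ]), array([ 565.8, -238.1,   39. ]), array([ 535.8, -161.7,   39. ]), array([ 554.1, -250.2,   39. ])]
slot lines scene [array([ 552.9, -166.1,   39. ]), array([ 561.3, -234.1,   39. ]), array([ 536.2, -165.6,   39. ]), array([ 546.7, -238.5,   39. ])]
can top [690.83162676  73.68533454 185.        ] [679.13951895  69.85169273 185.        ] foot [689.61876669  62.38700753   0.        ]
```

```bash
cat >> h.py <<'E'
def tool(lean,yaw):
    """tool matrix: y=stud x, z=down the stud; lean rad toward -x of frame with yaw (deg)"""
    l,y=np.radians([lean,yaw]);return R.from_euler("z",y)*R.from_euler("y",-l)*R.from_matrix(np.array([[0,1,0],[1,0,0],[0,0,-1.]]).T)
def togo(p,r):
    s=sense();q=np.array(s["ee_rot"]);c=R.from_quat(q[[1,2,3,0]])
    print("t",round(s["time_s"],2),"pos",np.round(s["eef_pos"],1),"dpos",np.round(np.array(p)-s["eef_pos"],1),"drot",(r*c.inv()).as_rotvec().round(4),"F",np.round(s["force"],1),"grip",round(s["grip_width"],3),"j",np.round(s["joints"],2))
E
python3 - <<'E'
from h import *
togo((460,329,195),tool(27,-12.5)); print(tool(27,-12.5).as_matrix().round(3))
E
```

```text
t 0.15 pos [ 187.8 -490.1  230.9] dpos [272.2 819.1 -35.9] drot [-0.3212 -0.3721  0.9678] F [ 0.6  1.2 -0.3] grip 0.999 j [-1.43  0.31  1.5   0.    1.33 -0.22]
[[ 0.216  0.87   0.443]
 [ 0.976 -0.193 -0.098]
 [ 0.     0.454 -0.891]]
```

Request:
{"api": "play_rows", "payload": {
  "plan": [
    [11,33,2,-0.013,-0.015,0.039,1],
    [11,33,2,-0.013,-0.015,0.039,1],
    [11,33,2,-0.013,-0.015,0.039,1],
    [11,33,2,-0.013,-0.015,0.039,1],
    [11,33,2,-0.013,-0.015,0.039,1]
  ]
}}

```text
time_s: 0.57
eef_pos: [241.9, -322.6, 237.1]
ee_rot: [0.037, 0.96, 0.277, 0.032]
force: [1.3, -0.4, 0.0]
grip_width: 1.005
```

Request:
{"api": "play_rows", "payload": {
  "plan": [
    [11,33,0,-0.013,-0.015,0.039,1],
    [11,33,0,-0.013,-0.015,0.039,1],
    [11,33,0,-0.013,-0.015,0.039,1],
    [11,33,0,-0.013,-0.015,0.039,1],
    [11,33,0,-0.013,-0.015,0.039,1]
  ]
}}

```text
time_s: 0.98
eef_pos: [297.1, -149.1, 236.5]
ee_rot: [0.077, 0.923, 0.371, 0.064]
force: [0.6, -0.9, -0.0]
grip_width: 1.004
```

Request:
{"api": "play_rows", "payload": {
  "plan": [
    [11,33,0,-0.013,-0.015,0.039,1],
    [11,33,0,-0.013,-0.015,0.039,1],
    [11,33,0,-0.013,-0.015,0.039,1],
    [11,33,0,-0.013,-0.015,0.039,1],
    [11,33,0,-0.013,-0.015,0.039,1]
  ]
}}

```text
time_s: 1.4
eef_pos: [351.7, 24.4, 237.4]
ee_rot: [0.118, 0.874, 0.46, 0.098]
force: [0.6, -1.0, -0.0]
grip_width: 0.998
```

Request:
{"api": "play_rows", "payload": {
  "plan": [
    [11,33,0,-0.013,-0.015,0.039,1],
    [11,33,0,-0.013,-0.015,0.039,1],
    [11,33,0,-0.013,-0.015,0.039,1],
    [11,33,0,-0.013,-0.015,0.039,1],
    [11,33,0,-0.013,-0.015,0.039,1]
  ]
}}

```text
time_s: 1.82
eef_pos: [406.5, 200.7, 238.0]
ee_rot: [0.155, 0.812, 0.547, 0.131]
force: [1.1, -1.0, 0.1]
grip_width: 0.999
```

```bash
python3 - <<'E'
from h import *
togo((460,329,195),tool(27,-12.5))
E
```

```text
t 1.82 pos [406.5 200.7 238. ] dpos [ 53.5 128.3 -43. ] drot [-0.0601 -0.05    0.1575] F [ 1.1 -1.   0.1] grip 0.999 j [ 0.33  0.01  1.9  -0.29  0.91  0.86]
```

Request:
{"api": "play_rows", "payload": {
  "plan": [
    [12,30,-10,-0.014,-0.012,0.038,1],
    [12,30,-10,-0.014,-0.012,0.038,1],
    [12,30,-10,-0.014,-0.012,0.038,1],
    [12,30,-8,-0.014,-0.012,0.038,1],
    [5,8,-5,0,0,0,1]
  ]
}}

```text
time_s: 2.23
eef_pos: [460.1, 341.1, 192.7]
ee_rot: [0.181, 0.755, 0.613, 0.149]
force: [0.0, 0.5, -0.3]
grip_width: 0.995
```

```bash
python3 - <<'E'
from h import *
import pickle
togo((460,329,195),tool(27,-12.5))
c=cap("wrist");pickle.dump(c,open("w1.pkl","wb"));cv2.imwrite("pics/w1.png",c["img"])
P=np.array([500,320,109]);A=-tool(27,-12.5).as_matrix()[:,2];print(A,proj(c,P),proj(c,P+25*A))
h=cv2.cvtColor(c["img"],cv2.COLOR_BGR2HSV);m=cv2.inRange(h,(0,120,60),(6,255,255))|cv2.inRange(h,(174,120,60),(180,255,255))
for k in cv2.findContours(m,0,2)[0]:
    if cv2.contourArea(k)>100: print(cv2.contourArea(k),cv2.minAreaRect(k),cv2.approxPolyDP(k,3,True)[:,0].tolist())
E
```

```text
t 2.23 pos [460.1 341.1 192.7] dpos [ -0.1 -12.1   2.3] drot [-0.0024  0.003  -0.012 ] F [ 0.   0.5 -0.3] grip 0.995 j [ 0.58  0.33  1.66 -0.44  0.85  1.03]
[-0.44322911  0.09826153  0.89100652] [253.50480297 209.91782489] [253.73885729 222.15209014]
1677.5 ((249.0, 211.5), (77.0, 24.0), 90.0) [[243, 173], [237, 189], [238, 246], [242, 250], [256, 250], [260, 241], [260, 176]]
8169.5 ((463.0, 132.0), (100.0, 96.0), 90.0) [[511, 82], [469, 82], [415, 98], [417, 171], [463, 182], [510, 157]]
2376.5 ((366.5, 81.0), (60.0, 45.0), 90.0) [[347, 54], [345, 108], [388, 111], [389, 61], [356, 51]]
1367.5 ((157.2561492919922, 74.10076904296875), (42.91020965576172, 38.16419982910156), 25.559965133666992) [[146, 49], [145, 65], [132, 82], [169, 99], [181, 67]]
```

View pics/w1.png

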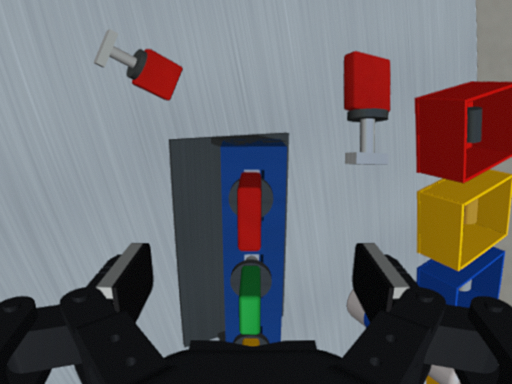

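The wrist view shows the red block in its pocket at columns 238–260, rows 173–250, with green below it. The jaws straddle it left and right.

```bash
python3 - <<'E'
from h import *
import pickle,itertools
c=pickle.load(open("w1.pkl","rb"));D=pickle.load(open("d0.pkl","rb"))
M=tool(27,-12.5).as_matrix();X,Y,A=M[:,1],M[:,0],-M[:,2]
P=np.array([500,320,109.])
for lean in (25,27,30):
    M=tool(lean,-12.5).as_matrix();X,Y,A=M[:,1],M[:,0],-M[:,2]
    q=np.array([proj(c,P+a*8*X+b*23*Y+d*25*A) for a,b,d in itertools.product((-1,1),repeat=3)])
    print(lean,"pred bbox",q.min(0),q.max(0)); print(q.round(0).tolist())
for n,o in(("X",X),("Y",Y)): print(n,(proj(c,P+5*o)-proj(c,P))/5)
# triangulate wrist centre with scene and side
print(tri(c,(249,211.5),D["scene"],(348.8,226.3)),tri(c,(249,211.5),D["side"],(191.5,246)))
E
```

```text
25 pred bbox [242.14885659 171.67319444] [267.96301429 253.97279301]
[[242.0, 227.0], [243.0, 254.0], [242.0, 172.0], [243.0, 188.0], [262.0, 227.0], [266.0, 254.0], [263.0, 172.0], [268.0, 188.0]]
27 pred bbox [241.55689562 171.60254199] [266.63186277 253.9768097 ]
[[243.0, 227.0], [242.0, 254.0], [243.0, 172.0], [242.0, 188.0], [263.0, 227.0], [265.0, 254.0], [264.0, 172.0], [267.0, 189.0]]
30 pred bbox [239.6627681  171.51279271] [265.54858879 254.21564721]
[[245.0, 226.0], [240.0, 253.0], [245.0, 172.0], [240.0, 188.0], [264.0, 227.0], [263.0, 254.0], [266.0, 172.0], [265.0, 189.0]]
X [1.37100861 0.0351469 ]
Y [ 0.0155964  -1.30699469]
(array([497.31462883, 319.13642588, 106.27967798]), np.float64(0.5869397506933997)) (array([491.80797267, 324.12571451, 119.75344344]), np.float64(2.3006135668910943))
```

```bash
python3 - <<'E'
from h import *
M=tool(29,-12.5);A=-M.as_matrix()[:,2];P=np.array([497.5,320,107]);print(A)
togo(P+40*A,M);togo(P-19*A,M)
E
```

```text
[-0.4733177   0.10493201  0.87461971]
t 2.28 pos [460.1 340.6 191.7] dpos [ 18.5 -16.4 -49.7] drot [-0.0095 -0.0329 -0.0104] F [-1.1 -1.2 -1.9] grip 1.001 j [ 0.58  0.33  1.66 -0.44  0.85  1.03]
t 2.28 pos [460.1 340.6 191.7] dpos [  46.4  -22.6 -101.3] drot [-0.0095 -0.0329 -0.0104] F [-1.1 -1.2 -1.9] grip 1.001 j [ 0.58  0.33  1.66 -0.44  0.85  1.03]
```

Request:
{"api": "play_rows", "payload": {
  "plan": [
    [-2,-11,-1,-0.005,-0.017,-0.005,0.5],
    [5,-3,-10,-0.005,-0.016,-0.005,0.3],
    [7,-1,-13,0,0,0,0.3],
    [7,-1,-13,0,0,0,0.3],
    [7,-1,-12,0,0,0,0.3]
  ]
}}

```text
time_s: 2.7
eef_pos: [483.7, 323.1, 142.3]
ee_rot: [0.196, 0.754, 0.606, 0.158]
force: [-0.7, -0.3, 1.3]
grip_width: 0.651
```

```bash
python3 - <<'E'
from h import *
import itertools
M=tool(29,-12.5);A=-M.as_matrix()[:,2];P=np.array([497.5,320,107]);
togo(P-19*A,M)
c=cap("wrist");h=cv2.cvtColor(c["img"],cv2.COLOR_BGR2HSV);m=cv2.inRange(h,(0,120,60),(6,255,255))|cv2.inRange(h,(174,120,60),(180,255,255))
for k in cv2.findContours(m,0,2)[0]:
    if cv2.contourArea(k)>1500: print(cv2.boundingRect(k),cv2.approxPolyDP(k,3,True)[:,0].tolist())
X,Y=M.as_matrix()[:,1],M.as_matrix()[:,0]
q=np.array([proj(c,P+a*8*X+b*23*Y+d*25*A) for a,b,d in itertools.product((-1,1),repeat=3)]);print(q.round(0).tolist())
E
```

```text
t 2.7 pos [483.7 323.1 142.3] dpos [ 22.8  -5.1 -51.9] drot [ 0.0003  0.0022 -0.0016] F [-0.7 -0.3  1.3] grip 0.651 j [ 0.53  0.4   1.72 -0.53  0.71  1.11]
(228, 172, 33, 106) [[236, 172], [228, 197], [231, 272], [240, 277], [255, 276], [260, 270], [258, 178], [254, 172]]
(426, 67, 86, 112) [[511, 68], [481, 68], [426, 85], [427, 167], [483, 178], [511, 160]]
(350, 28, 53, 70) [[351, 33], [351, 94], [401, 97], [400, 40], [365, 28]]
(93, 18, 64, 65) [[112, 18], [108, 37], [93, 61], [141, 82], [156, 42]]
[[233.0, 241.0], [228.0, 281.0], [232.0, 172.0], [226.0, 195.0], [258.0, 241.0], [260.0, 282.0], [258.0, 172.0], [260.0, 195.0]]
```

Request:
{"api": "play_rows", "payload": {
  "plan": [
    [-2,0,-10,0,0,0,0.3],
    [6,-1,-12,0,0,0,0.3],
    [6,-1,-10,0,0,0,0.3],
    [6,-1,-10,0,0,0,0.3],
    [6,-1,-10,0,0,0,0.3]
  ]
}}

```text
time_s: 3.17
eef_pos: [506.8, 317.3, 86.1]
ee_rot: [0.196, 0.755, 0.606, 0.157]
force: [0.1, 0.6, 0.2]
grip_width: 0.65
```

```bash
python3 - <<'E'
from h import *
M=tool(29,-12.5);A=-M.as_matrix()[:,2];P=np.array([497.5,320,107]);
togo(P-19*A,M)
E
```

```text
t 3.17 pos [506.8 317.3  86.1] dpos [-0.3  0.7  4.2] drot [0.0006 0.0013 0.    ] F [0.1 0.6 0.2] grip 0.65 j [ 0.5   0.51  1.72 -0.6   0.6   1.17]
```

Request:
{"api": "play_rows", "payload": {
  "plan": [
    [-1,0.5,4,0,0,0,0.0],
    [0,0,0,0,0,0,-0.5],
    [0,0,0,0,0,0,-1],
    [0,0,0,0,0,0,-1],
    [0,0,0,0,0,0,-1]
  ],
  "grip_force": 60
}}

```text
time_s: 3.58
eef_pos: [507.1, 317.1, 88.9]
ee_rot: [0.196, 0.755, 0.606, 0.156]
force: [-0.7, -0.1, -2.3]
grip_width: 0.182
```

Request:
{"api": "play_rows", "payload": {
  "plan": [
    [0,0,0,0,0,0,-1],
    [0,0,0,0,0,0,-1],
    [0,0,0,0,0,0,-1]
  ]
}}

```text
time_s: 3.83
eef_pos: [506.8, 317.2, 89.1]
ee_rot: [0.196, 0.755, 0.606, 0.156]
force: [2.7, -0.7, -2.7]
grip_width: 0.178
```

```bash
python3 - <<'E'
from h import *
import itertools
M=tool(29,-12.5);A=-M.as_matrix()[:,2];P=np.array([497.5,320,107]);
togo(P-19*A,M)
c=cap("wrist");cv2.imwrite("pics/w2.png",c["img"])
E
```

```text
t 3.83 pos [506.8 317.2  89.1] dpos [-0.3  0.8  1.2] drot [0.0015 0.0004 0.001 ] F [ 2.7 -0.7 -2.7] grip 0.178 j [ 0.5   0.51  1.72 -0.6   0.61  1.16]
```

View pics/w2.png

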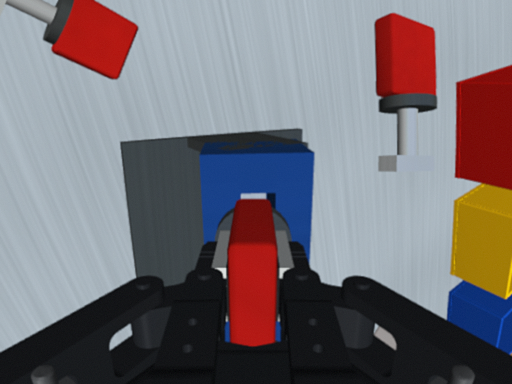

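The red block is centred between the closed pads (opening 0.178, about 15 mm). I'll draw it out along its axis.

Request:
{"api": "play_rows", "payload": {
  "plan": [
    [-3,0.6,5.5,0,0,0,-1],
    [-5,1,9,0,0,0,-1],
    [-6,1.3,11,0,0,0,-1],
    [-7,1.5,13,0,0,0,-1],
    [-7,1.5,13,0,0,0,-1]
  ]
}}

```text
time_s: 4.3
eef_pos: [478.1, 322.3, 141.7]
ee_rot: [0.196, 0.755, 0.606, 0.155]
force: [-0.1, 0.8, -2.4]
grip_width: 0.178
```

Request:
{"api": "play_rows", "payload": {
  "plan": [
    [-7,1.5,13,0,0,0,-1],
    [-7,1.5,13,0,0,0,-1],
    [0,0,25,0,0,0,-1],
    [0,0,25,0,0,0,-1],
    [0,0,15,0,0,0,-1]
  ]
}}

```text
time_s: 4.72
eef_pos: [457.0, 325.8, 236.4]
ee_rot: [0.194, 0.755, 0.607, 0.152]
force: [0.3, 0.4, -1.8]
grip_width: 0.179
```

```bash
python3 - <<'E'
from h import *
# rail frame guess: yaw 10.5, foot front centre (556,-228); survey pose over open slot
togo((541,-150,190),tool(0,10.5))
E
```

```text
t 4.72 pos [457.  325.8 236.4] dpos [  84.  -475.8  -46.4] drot [0.0143 0.5009 0.391 ] F [ 0.3  0.4 -1.8] grip 0.179 j [ 0.57  0.26  1.64 -0.44  0.93  0.99]
```

Request:
{"api": "play_rows", "payload": {
  "plan": [
    [5.5,-31,0,0.001,0.026,0.02,-1],
    [5.5,-31,0,0.001,0.026,0.02,-1],
    [5.5,-31,0,0.001,0.026,0.02,-1],
    [5.5,-31,0,0.001,0.026,0.02,-1],
    [5.5,-31,0,0.001,0.026,0.02,-1]
  ]
}}

```text
time_s: 5.13
eef_pos: [479.6, 173.5, 242.3]
ee_rot: [0.14, 0.727, 0.662, 0.118]
force: [0.3, 0.2, -1.1]
grip_width: 0.179
```

Request:
{"api": "play_rows", "payload": {
  "plan": [
    [5.5,-31,0,0.001,0.026,0.02,-1],
    [5.5,-31,0,0.001,0.026,0.02,-1],
    [5.5,-31,0,0.001,0.026,0.02,-1],
    [5.5,-31,0,0.001,0.026,0.02,-1],
    [5.5,-31,0,0.001,0.026,0.02,-1]
  ]
}}

```text
time_s: 5.55
eef_pos: [503.2, 13.9, 244.4]
ee_rot: [0.084, 0.697, 0.708, 0.08]
force: [0.0, 0.8, -2.6]
grip_width: 0.18
```

Request:
{"api": "play_rows", "payload": {
  "plan": [
    [5.5,-31,0,0.001,0.026,0.02,-1],
    [5.5,-31,0,0.001,0.026,0.02,-1],
    [5.5,-31,0,0.001,0.026,0.02,-1],
    [5.5,-31,0,0.001,0.026,0.02,-1],
    [5.5,-31,0,0.001,0.026,0.02,-1]
  ]
}}

```text
time_s: 5.97
eef_pos: [528.1, -146.0, 246.5]
ee_rot: [0.027, 0.661, 0.749, 0.04]
force: [0.8, 0.3, -1.4]
grip_width: 0.177
```

```bash
python3 - <<'E'
from h import *
togo((567,-290,240),tool(0,10.5))
E
```

```text
t 5.97 pos [ 528.1 -146.   246.5] dpos [  38.9 -144.    -6.5] drot [-0.0267  0.0937  0.0591] F [ 0.8  0.3 -1.4] grip 0.177 j [-0.52  0.31  1.47  0.07  1.3  -0.66]
```

Request:
{"api": "play_rows", "payload": {
  "plan": [
    [8,-30,0,-0.006,0.02,0.013,-1],
    [8,-30,0,-0.006,0.02,0.013,-1],
    [8,-30,-2,-0.006,0.02,0.013,-1],
    [8,-30,-2,-0.006,0.02,0.013,-1],
    [4,-14,-2,0,0.01,0.005,-1]
  ]
}}

```text
time_s: 6.38
eef_pos: [563.5, -286.3, 241.6]
ee_rot: [-0.003, 0.638, 0.77, 0.002]
force: [-0.4, 0.4, -1.9]
grip_width: 0.184
```

```bash
python3 - <<'E'
from h import *
import pickle
togo((567,-290,240),tool(0,10.5))
c=cap("wrist");pickle.dump(c,open("w3.pkl","wb"));cv2.imwrite("pics/w3.png",cv2.resize(c["img"],(800,600),interpolation=cv2.INTER_CUBIC))
E
```

```text
t 6.38 pos [ 563.5 -286.3  241.6] dpos [ 3.5 -3.7 -1.6] drot [-0.0056 -0.0019 -0.0025] F [-0.4  0.4 -1.9] grip 0.184 j [-0.66  0.55  1.12  0.    1.48 -0.84]
```

View pics/w3.png

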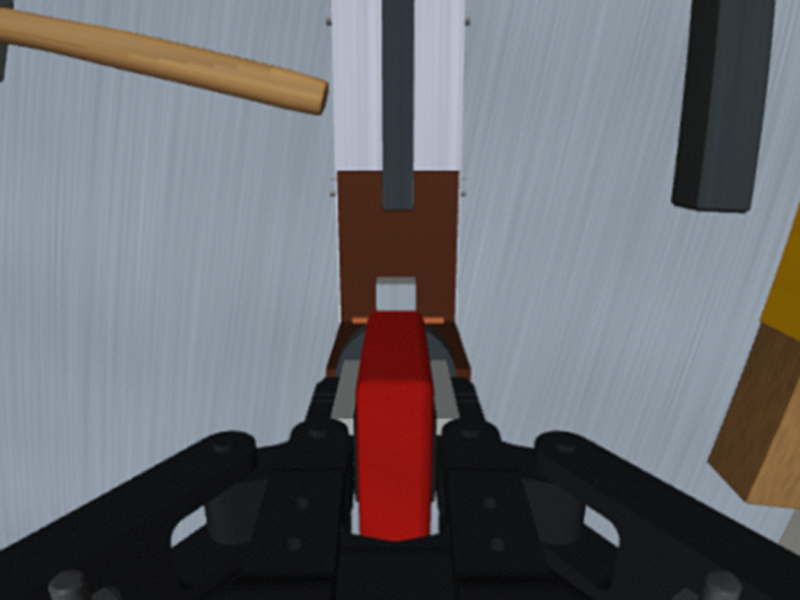

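Wrist view at 800 px: foot front edge at row 170 (cols 337–460), notch cols 382–413 with its end at row 209. The slot continues straight up, and the stud's head end shows at (397,280).

```bash
python3 - <<'E'
from h import *
import pickle
c=pickle.load(open("w3.pkl","rb"));g=cv2.cvtColor(c["img"],cv2.COLOR_BGR2GRAY).astype(float);k=.64
def edge(p,lo):  # strongest gradients sub-px
    d=np.abs(np.diff(p));i=np.argmax(d);j=slice(max(i-2,0),i+3);return lo+(d[j]*np.arange(len(d))[j]).sum()/d[j].sum()+.5
def hor(row,a,b): return edge(g[row-1:row+2,a:b].mean(0),a)
def ver(col,a,b): return edge(g[a:b,col-2:col+3].mean(1),a)
# slot edges on rail z=39
L=[];Rr=[]
for r in (8,30,55,80,98):
    a=hor(r,238,252);b=hor(r,257,272);L.append(onz(c,a,r,39)[:2]);Rr.append(onz(c,b,r,39)[:2]);print(r,round(a,1),round(b,1),np.linalg.norm(L[-1]-Rr[-1]).round(1))
L,Rr=np.array(L),np.array(Rr);mid=(L+Rr)/2
v=mid[0]-mid[-1];print("slot mid",mid.round(1).tolist(),"yaw",np.degrees(np.arctan2(-v[0],v[1])))
for X in (L,Rr): v=X[0]-X[-1];print("  yaw",np.degrees(np.arctan2(-v[0],v[1])))
# foot
fl=[onz(c,cc,ver(cc,100,120),47)[:2] for cc in (222,235,272,285)];print("front edge",np.round(fl,1).tolist());v=fl[-1]-fl[0];print("yaw",np.degrees(np.arctan2(v[1],v[0])))
r=125;a,b=hor(r,238,252),hor(r,257,272);print("notch cols",a,b,onz(c,a,r,47).round(1),onz(c,b,r,47).round(1))
a,b=hor(160,210,226),hor(160,285,302);print("foot sides",(onz(c,a,160,47)+onz(c,b,160,47))/2)
e=ver(254,126,142);print("notch end",e,onz(c,254,e,47).round(1),onz(c,254,e,39).round(1))
# head check
s=sense();q=np.array(s["ee_rot"]);M=R.from_quat(q[[1,2,3,0]]).as_matrix();t=s["eef_pos"]
for dz in(43,53):
    print("pred head corners",dz,[proj(c,t+M@np.array([20,sy*7,dz])).round(1).tolist() for sy in(-1,1)])
print("obs",[hor(rr,232,248) for rr in(183,188,193)],[hor(rr,258,274) for rr in(183,188,193)], g[170:200,254].round(0).astype(int).tolist())
E
```

```text
8 243.8 264.6 19.4
30 244.0 264.6 19.5
55 244.2 264.4 19.3
80 244.2 264.2 19.4
98 244.5 264.2 19.4
slot mid [[537.8, -139.3], [541.5, -158.8], [545.8, -181.3], [550.1, -204.2], [553.4, -221.0]] yaw 10.838477010448472
  yaw 10.853099410879988
  yaw 10.823855013450881
front edge [[524.6, -236.7], [536.9, -234.3], [572.0, -227.7], [584.3, -225.4]]
yaw 10.715091734962455
notch cols 243.85714285714286 264.1951219512195 [ 548.1 -248.1   47. ] [ 567.6 -244.4   47. ]
foot sides [ 564.52227396 -280.19643041   47.        ]
notch end 133.6818181818182 [ 559.4 -254.6   47. ] [ 559.6 -255.4   39. ]
pred head corners 43 [[238.9, 186.2], [263.8, 186.2]]
pred head corners 53 [[239.5, 181.7], [263.3, 181.7]]
obs [np.float64(240.25370919881306), np.float64(240.2556818181818), np.float64(240.26901408450703)] [np.float64(265.64696485623006), np.float64(265.6815384615385), np.float64(265.69444444444446)] [45, 45, 47, 44, 45, 44, 52, 76, 95, 96, 97, 110, 137, 148, 150, 149, 148, 149, 149, 149, 148, 147, 149, 148, 148, 149, 150, 145, 116, 64]
```

```bash
python3 - <<'E'
from h import *
togo((544.6,-179.6,120),tool(0,10.8))
E
```

```text
t 6.43 pos [ 563.6 -287.5  240.7] dpos [ -19.   107.9 -120.7] drot [-0.006  -0.0029  0.0037] F [-0.1 -1.9 -3.4] grip 0.182 j [-0.66  0.56  1.11  0.    1.48 -0.84]
```

Request:
{"api": "play_rows", "payload": {
  "plan": [
    [-5,27,0,-0.002,-0.001,0.002,-1],
    [-5,27,0,-0.002,-0.001,0.002,-1],
    [-5,27,0,-0.002,-0.001,0,-1],
    [-4,24,-20,0,0,0,-1],
    [0,0,-30,0,0,0,-1]
  ]
}}

```text
time_s: 6.85
eef_pos: [544.0, -178.6, 193.5]
ee_rot: [0.003, 0.638, 0.77, 0.002]
force: [-0.0, -0.3, -2.3]
grip_width: 0.182
```

Request:
{"api": "play_rows", "payload": {
  "plan": [
    [0,0,-30,0,0,0,-1],
    [0,0,-25,0,0,0,-1],
    [0,0,-12,0,0,0,-1],
    [0,0,0,0,0,0,-1]
  ]
}}

```text
time_s: 7.18
eef_pos: [540.6, -171.2, 121.2]
ee_rot: [-0.001, 0.635, 0.772, 0.003]
force: [-0.3, -0.7, -2.0]
grip_width: 0.179
```

```bash
python3 - <<'E'
from h import *
import pickle
togo((544.6,-179.6,110),tool(0,10.8))
o=[]
D={}
for n in("scene","side","wrist"):
    D[n]=cap(n)
pickle.dump(D,open("d4.pkl","wb"))
a=D["scene"]["img"][90:215,110:250];b=D["side"]["img"][90:215,290:410];w=D["wrist"]["img"][0:384,150:370]
f=lambda i,h:cv2.resize(i,(int(i.shape[1]*h/i.shape[0]),h),interpolation=cv2.INTER_CUBIC)
t=np.hstack([f(a,300),f(b,300)]);cv2.imwrite("pics/c4.png",np.hstack([f(a,350),f(b,350)]))
cv2.imwrite("pics/w4.png",f(w,600))
E
```

```text
t 7.18 pos [ 540.6 -171.2  121.2] dpos [  4.   -8.4 -11.2] drot [-0.0063  0.0017 -0.0051] F [-0.3 -0.7 -2. ] grip 0.179 j [-0.52  0.51  1.51  0.01  1.12 -0.71]
```

View pics/c4.png

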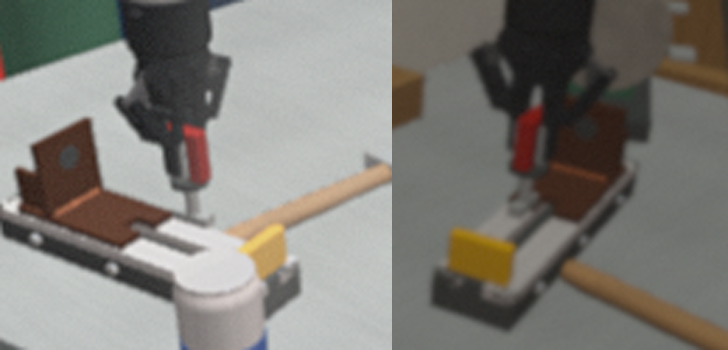

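View pics/w4.png

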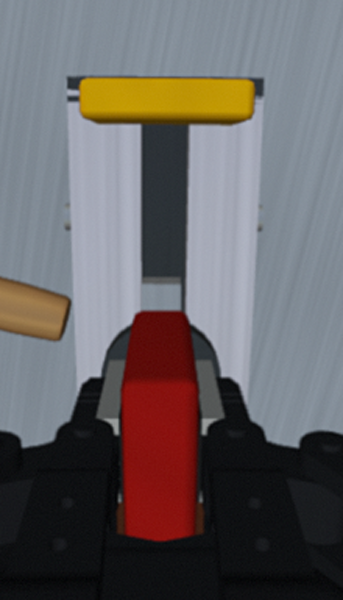

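The wrist view shows the head end (crop cols 141–183, row 280) above the slot (cols 141–187), with the stop beyond it at rows 78–123. The side views agree: the stud is hanging over the open slot.

```bash
cat > off.py <<'E'
from h import *
import pickle,sys
def edge(p,lo):
    d=np.abs(np.diff(p));i=np.argmax(d);j=slice(max(i-2,0),i+3);return lo+(d[j]*np.arange(len(d))[j]).sum()/d[j].sum()+.5
def run(c,t,M,hr=(183,188,193),sr=(90,110,130,150)):
    g=cv2.cvtColor(c["img"],cv2.COLOR_BGR2GRAY).astype(float)
    hor=lambda r,a,b:edge(g[r-1:r+2,a:b].mean(0),a)
    H=[];S=[]
    for r in hr:
        a,b=hor(r,230,250),hor(r,256,276);z=t[2]-43;H.append((onz(c,a,r,z)+onz(c,b,r,z))/2);print("head",r,round(a,1),round(b,1))
    for r in sr:
        a,b=hor(r,228,250),hor(r,258,282);S.append((onz(c,a,r,39)+onz(c,b,r,39))/2);print("slot",r,round(a,1),round(b,1),np.linalg.norm(onz(c,a,r,39)-onz(c,b,r,39)).round(1))
    S=np.array(S);H=np.mean(H,0);v=S[0]-S[-1];v/=np.linalg.norm(v);x=np.array([v[1],-v[0],0])
    print("slot yaw",np.degrees(np.arctan2(-v[0],v[1])).round(2),"mid",S.mean(0).round(1),"head",H.round(1),"head off slot (+x)",((H-S.mean(0))@x).round(2),"tcp off slot",((t-S.mean(0))@x).round(2),"stud tilt/tool axis",M[:,2].round(4))
E
python3 - <<'E'
from off import *
D=pickle.load(open("d4.pkl","rb"));s=sense();q=np.array(s["ee_rot"]);M=R.from_quat(q[[1,2,3,0]]).as_matrix()
run(D["wrist"],np.array(s["eef_pos"]),M)
print("stop near edge",[onz(D["wrist"],150+u*.64,123*.64,79).round(1) for u in (85,165,250)])
E
```

```text
head 183 239.5 268.4
head 188 239.5 268.3
head 193 239.5 268.2
slot 90 240.3 270.6 19.4
slot 110 240.2 270.1 19.4
slot 130 240.2 269.8 19.5
slot 150 240.1 269.4 19.5
slot yaw 10.63 mid [ 534.3 -120.1   39. ] head [ 539.8 -153.8   81.7] head off slot (+x) -0.88 tcp off slot -1.82 stud tilt/tool axis [ 0.007   0.0029 -1.    ]
stop near edge [array([ 502.9, -101.1,   79. ]), array([529.2, -96.1,  79. ]), array([557.3, -90.4,  79. ])]
```

Request:
{"api": "play_rows", "payload": {
  "plan": [
    [0.9,0.2,-3,-0.006,0.002,-0.003,-1],
    [0,0,-8,0,0,0,-1],
    [0,0,-8,0,0,0,-1],
    [0,0,-3,0,0,0,-1],
    [0,0,0,0,0,0,-1]
  ]
}}

```text
time_s: 7.75
eef_pos: [545.0, -173.2, 104.8]
ee_rot: [0.007, 0.637, 0.771, 0.001]
force: [0.3, 0.3, -2.3]
grip_width: 0.183
```

```bash
python3 - <<'E'
from off import *
c=cap("wrist");togo((541.5,-171,63),tool(0,10.7))
s=sense();q=np.array(s["ee_rot"]);M=R.from_quat(q[[1,2,3,0]]).as_matrix()
run(c,np.array(s["eef_pos"]),M)
E
```

```text
t 7.8 pos [ 545.  -173.2  105. ] dpos [ -3.5   2.2 -42. ] drot [ 0.0071  0.0115 -0.0029] F [-0.7 -0.6 -3.7] grip 0.177 j [-0.51  0.53  1.52 -0.    1.07 -0.7 ]
head 183 234.4 266.3
head 188 234.4 265.6
head 193 234.4 265.4
slot 90 233.2 266.7 19.6
slot 110 233.5 266.4 19.5
slot 130 233.6 266.2 19.5
slot 150 233.8 266.0 19.6
slot yaw 10.77 mid [ 534.5 -121.1   39. ] head [ 541.2 -155.9   62. ] head off slot (+x) 0.06 tcp off slot 0.6 stud tilt/tool axis [ 0.0115 -0.0071 -0.9999]
```

Request:
{"api": "play_rows", "payload": {
  "plan": [
    [-1.6,0,0,0.007,0.0115,-0.003,-1],
    [0,0,0,0,0,0,-1]
  ]
}}

```text
time_s: 7.97
eef_pos: [543.3, -173.3, 105.1]
ee_rot: [-0.001, 0.638, 0.77, -0.0]
force: [-1.1, 0.0, -2.1]
grip_width: 0.178
```

```bash
python3 - <<'E'
from off import *
c=cap("wrist");togo((543.4,-173.2,63),tool(0,10.7))
p=np.array(sense()["eef_pos"]);g=cv2.cvtColor(c["img"],cv2.COLOR_BGR2GRAY)
print([(edge(g[r-1:r+2,232:250].mean(0).astype(float),232).round(1),edge(g[r-1:r+2,256:276].mean(0).astype(float),256).round(1)) for r in (150,165,172,177,182,187,195,200)])
print(g[183,228:276].tolist())
E
```

```text
t 8.02 pos [ 543.4 -173.3  105.2] dpos [ -0.    0.1 -42.2] drot [-0.0001 -0.0003  0.0002] F [-0.3 -0.5 -3.7] grip 0.176 j [-0.51  0.54  1.52 -0.    1.09 -0.7 ]
[(np.float64(237.6), np.float64(269.5)), (np.float64(237.7), np.float64(269.4)), (np.float64(237.8), np.float64(269.2)), (np.float64(237.7), np.float64(269.2)), (np.float64(238.8), np.float64(269.2)), (np.float64(239.7), np.float64(269.1)), (np.float64(239.7), np.float64(269.0)), (np.float64(237.2), np.float64(269.0))]
[177, 179, 179, 179, 177, 172, 169, 169, 171, 160, 114, 58, 78, 135, 144, 140, 140, 141, 142, 144, 143, 140, 140, 138, 137, 137, 137, 140, 142, 142, 141, 142, 140, 139, 138, 140, 136, 122, 78, 47, 56, 103, 159, 172, 172, 169, 170, 172]
```

Head cols 240–266 are centred in the slot at 238–269. Lowering.

Request:
{"api": "play_rows", "payload": {
  "plan": [
    [0,0,-6,0,0,0,-1],
    [0,0,-6,0,0,0,-1],
    [0,0,-6,0,0,0,-1],
    [0,0,-6,0,0,0,-1],
    [0,0,0,0,0,0,-1]
  ]
}}

```text
time_s: 8.43
eef_pos: [543.4, -173.4, 78.8]
ee_rot: [0.0, 0.638, 0.77, -0.0]
force: [0.1, -0.2, -2.3]
grip_width: 0.179
```

```bash
python3 - <<'E'
from off import *
togo((543.4,-173.2,63),tool(0,10.7))
E
```

```text
t 8.43 pos [ 543.4 -173.4   78.8] dpos [ -0.    0.2 -15.8] drot [0.0001 0.0001 0.0004] F [ 0.1 -0.2 -2.3] grip 0.179 j [-0.51  0.57  1.54 -0.    1.03 -0.7 ]
```

Request:
{"api": "play_rows", "payload": {
  "plan": [
    [0,0,-5,0,0,0,-1],
    [0,0,-4,0,0,0,-1],
    [0,0,-3,0,0,0,-1],
    [0,0,0,0,0,0,-1]
  ]
}}

```text
time_s: 8.77
eef_pos: [543.2, -173.2, 64.9]
ee_rot: [-0.0, 0.638, 0.77, -0.0]
force: [-0.1, 0.6, -1.6]
grip_width: 0.183
```

Request:
{"api": "play_rows", "payload": {
  "plan": [
    [0,0,-1,0,0,0,-1],
    [0,0,0,0,0,0,-1]
  ]
}}

```text
time_s: 8.93
eef_pos: [543.3, -173.3, 63.8]
ee_rot: [-0.0, 0.638, 0.77, -0.0]
force: [-0.3, -0.5, -2.5]
grip_width: 0.183
```

Request:
{"api": "play_rows", "payload": {
  "plan": [
    [0,0,-1,0,0,0,-1],
    [0,0,0,0,0,0,-1]
  ]
}}

```text
time_s: 9.1
eef_pos: [543.5, -173.3, 63.0]
ee_rot: [-0.0, 0.638, 0.77, -0.0]
force: [1.0, -0.1, -2.6]
grip_width: 0.174
```

Request:
{"api": "play_rows", "payload": {
  "plan": [
    [0,0,-1,0,0,0,-1],
    [0,0,0,0,0,0,-1]
  ]
}}

```text
time_s: 9.27
eef_pos: [543.6, -173.4, 62.3]
ee_rot: [0.0, 0.638, 0.77, 0.0]
force: [0.4, -0.2, -2.4]
grip_width: 0.181
```

Request:
{"api": "play_rows", "payload": {
  "plan": [
    [0,0,-1,0,0,0,-1],
    [0,0,0,0,0,0,-1]
  ]
}}

```text
time_s: 9.43
eef_pos: [543.7, -173.5, 61.3]
ee_rot: [0.0, 0.638, 0.77, 0.0]
force: [-0.3, 0.4, -1.0]
grip_width: 0.183
```

Request:
{"api": "play_rows", "payload": {
  "plan": [
    [0,0,-0.8,0,0,0,-1],
    [0,0,0,0,0,0,-1]
  ]
}}

```text
time_s: 9.6
eef_pos: [543.7, -173.5, 60.4]
ee_rot: [0.0, 0.638, 0.77, 0.0]
force: [0.1, 0.7, -2.7]
grip_width: 0.176
```

```bash
python3 - <<'E'
from off import *
D={n:cap(n) for n in("side","wrist","scene")};pickle.dump(D,open("d5.pkl","wb"))
togo((558.3-.9*.98+.47,-248.4-2.5,62),tool(0,10.7))
f=lambda i,h:cv2.resize(i,(int(i.shape[1]*h/i.shape[0]),h),interpolation=cv2.INTER_CUBIC)
cv2.imwrite("pics/c5.png",np.hstack([f(D["side"]["img"][120:205,300:400],420),f(D["scene"]["img"][100:185,120:170+25],420)])[:,:800])
E
```

```text
t 9.75 pos [ 543.8 -173.5   60.6] dpos [ 14.1 -77.4   1.4] drot [0.0006 0.001  0.0002] F [-0.3 -0.7 -1.8] grip 0.177 j [-0.51  0.6   1.55 -0.    0.99 -0.7 ]
```

View pics/c5.png

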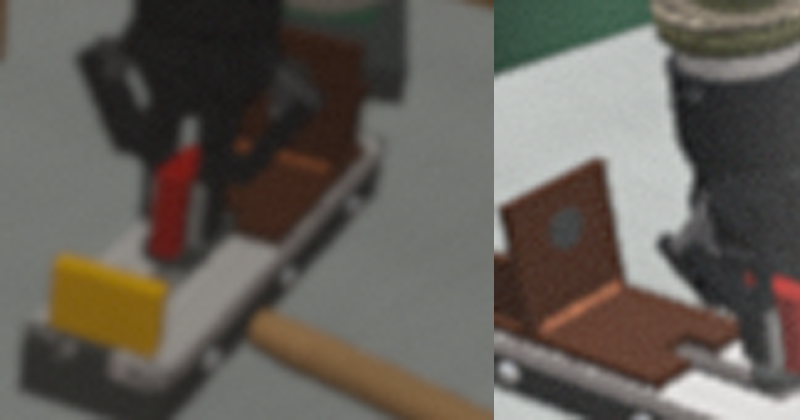

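Head and neck are down in the slot and the collar is just above the rail, with no floor contact yet.

Request:
{"api": "play_rows", "payload": {
  "plan": [
    [0,0,-0.8,0,0,0,-1],
    [0,0,0,0,0,0,-1]
  ]
}}

```text
time_s: 9.92
eef_pos: [544.0, -173.6, 60.2]
ee_rot: [0.001, 0.638, 0.77, 0.0]
force: [0.4, -0.5, -1.9]
grip_width: 0.176
```

Request:
{"api": "play_rows", "payload": {
  "plan": [
    [0,0,-0.8,0,0,0,-1],
    [0,0,0,0,0,0,-1]
  ]
}}

```text
time_s: 10.08
eef_pos: [544.2, -173.7, 60.2]
ee_rot: [0.001, 0.638, 0.77, 0.0]
force: [0.5, 1.1, -2.2]
grip_width: 0.184
```

Request:
{"api": "play_rows", "payload": {
  "plan": [
    [0,0,-0.8,0,0,0,-1],
    [0,0,0,0,0,0,-1]
  ]
}}

```text
time_s: 10.25
eef_pos: [544.5, -173.7, 60.2]
ee_rot: [0.002, 0.638, 0.77, 0.0]
force: [-0.6, -0.3, -1.8]
grip_width: 0.178
```

Request:
{"api": "play_rows", "payload": {
  "plan": [
    [-0.5,0.3,1.3,0,0,0,-1],
    [0,0,0,0,0,0,-1]
  ]
}}

```text
time_s: 10.42
eef_pos: [543.8, -173.4, 61.1]
ee_rot: [0.002, 0.638, 0.77, 0.0]
force: [-0.7, -1.6, -2.2]
grip_width: 0.18
```

```bash
cat > line.py <<'E'
from h import *
s=sense();p=np.array(s["eef_pos"]);y=np.array([-.187,.982]);x=np.array([.982,.187])
d=p[:2]-np.array([557.9,-250.9]);print("along to seat",(d@y).round(2),"lateral",(d@x).round(2));F=s["force"][:2];print("F along",(F@y).round(2),"lat",(F@x).round(2))
togo((557.9,-250.9,61.4),tool(0,10.7))
E
python3 line.py
```

```text
along to seat 78.75 lateral 0.69
F along -1.44 lat -0.99
t 10.42 pos [ 543.8 -173.4   61.1] dpos [ 14.1 -77.5   0.3] drot [0.0016 0.0028 0.0002] F [-0.7 -1.6 -2.2] grip 0.18 j [-0.51  0.59  1.55  0.    0.99 -0.7 ]
```

Request:
{"api": "play_rows", "payload": {
  "plan": [
    [1.3,-8.4,0.1,0.0015,0.003,0,-1],
    [1.5,-8.4,0,0,0,0,-1],
    [1.5,-8.4,0,0,0,0,-1],
    [1.5,-8.4,0,0,0,0,-1],
    [1.5,-8.4,0,0,0,0,-1]
  ]
}}

```text
time_s: 10.83
eef_pos: [551.4, -218.5, 60.5]
ee_rot: [-0.001, 0.638, 0.77, -0.0]
force: [0.7, -0.3, -1.5]
grip_width: 0.178
```

```bash
python3 line.py
```

```text
along to seat 33.03 lateral -0.33
F along -0.46 lat 0.64
t 10.83 pos [ 551.4 -218.5   60.5] dpos [  6.5 -32.4   0.9] drot [-0.0007 -0.0015 -0.001 ] F [ 0.7 -0.3 -1.5] grip 0.178 j [-0.57  0.64  1.47 -0.    1.03 -0.76]
```

Request:
{"api": "play_rows", "payload": {
  "plan": [
    [0.9,-4.8,0.8,0,0,0,-1],
    [0.9,-4.8,0.2,0,0,0,-1],
    [0.9,-4.8,0,0,0,0,-1],
    [0.6,-3,0,0,0,0,-1],
    [0,0,0,0,0,0,-1]
  ]
}}

```text
time_s: 11.25
eef_pos: [555.0, -240.7, 61.2]
ee_rot: [-0.001, 0.639, 0.769, -0.0]
force: [0.9, 0.5, -2.9]
grip_width: 0.179
```

```bash
python3 line.py; python3 - <<'E'
from h import *
import pickle
D={n:cap(n) for n in("side","scene")};pickle.dump(D,open("d6.pkl","wb"))
f=lambda i,h:cv2.resize(i,(int(i.shape[1]*h/i.shape[0]),h),interpolation=cv2.INTER_CUBIC)
cv2.imwrite("pics/c6.png",np.hstack([f(D["side"]["img"][120:205,300:400],420),f(D["scene"]["img"][120:205,100:195],420)])[:,:800])
E
```

```text
along to seat 10.53 lateral -0.93
F along 0.36 lat 0.95
t 11.25 pos [ 555.  -240.7   61.2] dpos [  2.9 -10.2   0.2] drot [-0.0003 -0.0014  0.0018] F [ 0.9  0.5 -2.9] grip 0.179 j [-0.6   0.66  1.43 -0.    1.05 -0.79]
```

View pics/c6.png

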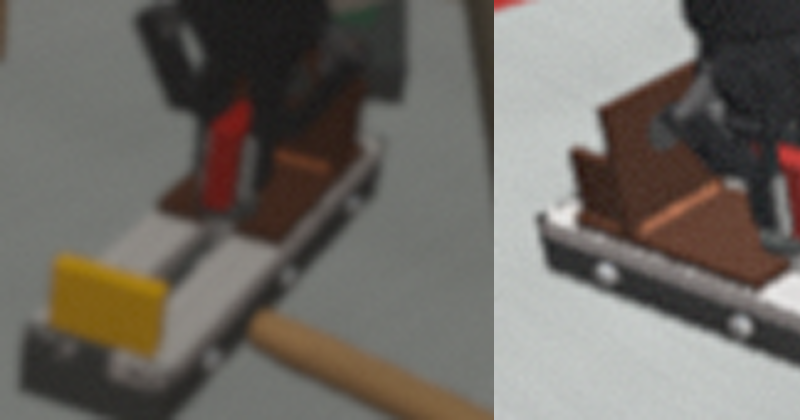

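Side view: collar at (225,220) has come over the foot's front edge, and the bracket is unmoved. Next, slow steps with force reads.

Request:
{"api": "play_rows", "payload": {
  "plan": [
    [1.0,-2,0,0,0,0,-1],
    [0.7,-2,0,0,0,0,-1],
    [0.4,-1.5,0,0,0,0,-1],
    [0,0,0,0,0,0,-1]
  ]
}}

```text
time_s: 11.68
eef_pos: [557.3, -244.9, 61.3]
ee_rot: [-0.001, 0.638, 0.77, -0.0]
force: [0.3, 0.3, -1.9]
grip_width: 0.178
```

Request:
{"api": "play_rows", "payload": {
  "plan": [
    [0.15,-0.8,0,0,0,0,-1]
  ]
}}

```text
time_s: 11.77
eef_pos: [557.5, -245.6, 61.2]
ee_rot: [-0.001, 0.638, 0.77, -0.0]
force: [0.2, -0.2, -2.0]
grip_width: 0.175
```

Request:
{"api": "play_rows", "payload": {
  "plan": [
    [0.15,-0.8,0,0,0,0,-1]
  ]
}}

```text
time_s: 11.85
eef_pos: [557.6, -246.4, 61.2]
ee_rot: [-0.001, 0.638, 0.77, -0.0]
force: [0.7, -0.1, -1.2]
grip_width: 0.179
```

```bash
python3 line.py
```

```text
along to seat 4.47 lateral 0.58
F along -0.27 lat 0.69
t 11.85 pos [ 557.6 -246.4   61.2] dpos [ 0.3 -4.5  0.2] drot [-0.0011 -0.0019 -0.0003] F [ 0.7 -0.1 -1.2] grip 0.179 j [-0.61  0.67  1.42 -0.    1.06 -0.79]
```

Request:
{"api": "play_rows", "payload": {
  "plan": [
    [0.05,-0.7,0,0,0,0,-1]
  ]
}}

```text
time_s: 11.93
eef_pos: [557.7, -247.1, 61.3]
ee_rot: [-0.001, 0.638, 0.77, -0.0]
force: [-0.1, -0.1, -2.9]
grip_width: 0.181
```

Request:
{"api": "play_rows", "payload": {
  "plan": [
    [0.05,-0.7,0,0,0,0,-1]
  ]
}}

```text
time_s: 12.02
eef_pos: [557.8, -247.9, 61.3]
ee_rot: [-0.001, 0.638, 0.77, -0.0]
force: [-0.4, -0.3, -1.8]
grip_width: 0.181
```

Request:
{"api": "play_rows", "payload": {
  "plan": [
    [0.05,-0.7,0,0,0,0,-1]
  ]
}}

```text
time_s: 12.1
eef_pos: [557.8, -248.6, 61.3]
ee_rot: [-0.001, 0.638, 0.77, -0.0]
force: [-0.8, 0.4, -2.8]
grip_width: 0.182
```

Request:
{"api": "play_rows", "payload": {
  "plan": [
    [0.05,-0.7,0,0,0,0,-1]
  ]
}}

```text
time_s: 12.18
eef_pos: [557.8, -249.4, 61.3]
ee_rot: [-0.001, 0.638, 0.77, -0.0]
force: [0.2, 0.3, -2.1]
grip_width: 0.181
```

```bash
python3 line.py
```

```text
along to seat 1.48 lateral 0.23
F along 0.25 lat 0.3
t 12.18 pos [ 557.8 -249.4   61.3] dpos [ 0.1 -1.5  0.1] drot [-0.0011 -0.0019 -0.0004] F [ 0.2  0.3 -2.1] grip 0.181 j [-0.61  0.67  1.41 -0.    1.06 -0.8 ]
```

```bash
cat > bk.py <<'E'
from h import *
import pickle
D=pickle.load(open("d0.pkl","rb"));c=cap("scene")
def sh(x0,y0,x1,y1):
    g=[cv2.cvtColor(i["img"],cv2.COLOR_BGR2GRAY)[y0:y1,x0:x1].astype(np.float32) for i in(D["scene"],c)]
    w=cv2.createHanningWindow(g[0].shape[::-1],cv2.CV_32F);return np.round(cv2.phaseCorrelate(g[0],g[1],w),3)
print("bracket shift px",sh(106,125,140,172),"ref rail/table",sh(106,170,140,190))
print("10mm along slot px",proj(c,(560,-330,100))-proj(c,(560+1.87,-339.8,100)))
E
python3 bk.py
```

```text
Traceback (most recent call last):
  File "bk.py", line 7, in <module>
    print("bracket shift px",sh(106,125,140,172),"ref rail/table",sh(106,170,140,190))
                             ~~^^^^^^^^^^^^^^^^^
  File "bk.py", line 6, in sh
    w=cv2.createHanningWindow(g[0].shape[::-1],cv2.CV_32F);return np.round(cv2.phaseCorrelate(g[0],g[1],w),3)
                                                                  ~~~~~~~~^^^^^^^^^^^^^^^^^^^^^^^^^^^^^^^^^^^
ValueError: setting an array element with a sequence. The requested array has an inhomogeneous shape after 1 dimensions. The detected shape was (2,) + inhomogeneous part.
```

Request:
{"api": "play_rows", "payload": {
  "plan": [
    [0.05,-0.5,0,0,0,0,-1]
  ]
}}

```text
time_s: 12.32
eef_pos: [557.9, -250.1, 61.2]
ee_rot: [-0.001, 0.638, 0.77, -0.0]
force: [-0.1, -1.0, -2.4]
grip_width: 0.174
```

Request:
{"api": "play_rows", "payload": {
  "plan": [
    [0.05,-0.5,0,0,0,0,-1]
  ]
}}

```text
time_s: 12.4
eef_pos: [557.9, -250.6, 61.3]
ee_rot: [-0.001, 0.638, 0.77, -0.0]
force: [0.3, -0.1, -2.7]
grip_width: 0.175
```

Request:
{"api": "play_rows", "payload": {
  "plan": [
    [0.05,-0.5,0,0,0,0,-1]
  ]
}}

```text
time_s: 12.48
eef_pos: [558.0, -251.2, 61.2]
ee_rot: [-0.001, 0.638, 0.77, -0.0]
force: [0.9, 0.9, -2.5]
grip_width: 0.174
```

```bash
python3 line.py;python3 bk.py
```

```text
along to seat -0.26 lateral 0.02
F along 0.75 lat 1.08
t 12.48 pos [ 558.  -251.2   61.2] dpos [-0.1  0.3  0.2] drot [-0.0011 -0.002  -0.0003] F [ 0.9  0.9 -2.5] grip 0.174 j [-0.61  0.67  1.41 -0.    1.06 -0.8 ]Traceback (most recent call last):
  File "bk.py", line 7, in <module>
    print("bracket shift px",sh(106,125,140,172),"ref rail/table",sh(106,170,140,190))
                             ~~^^^^^^^^^^^^^^^^^
  File "bk.py", line 6, in sh
    w=cv2.createHanningWindow(g[0].shape[::-1],cv2.CV_32F);return np.round(cv2.phaseCorrelate(g[0],g[1],w),3)
                                                                  ~~~~~~~~^^^^^^^^^^^^^^^^^^^^^^^^^^^^^^^^^^^
    return _wrapfunc(a, 'round', decimals=decimals, out=out)
    return _wrapit(obj, method, *args, **kwds)
    conv = _array_converter(obj)
ValueError: setting an array element with a sequence. The requested array has an inhomogeneous shape after 1 dimensions. The detected shape was (2,) + inhomogeneous part.
```

```bash
sed -i 's/np.round(cv2.phaseCorrelate(g\[0\],g\[1\],w),3)/cv2.phaseCorrelate(g[0],g[1],w)/' bk.py; python3 bk.py
```

```text
bracket shift px ((0.09838680765643915, -0.017183810066136118), 0.8539494425058365) ref rail/table ((-0.03562494537204586, -0.04251529575131663), 0.8970597472455767)
10mm along slot px [2.46196659 0.77796991]
```

Request:
{"api": "play_rows", "payload": {
  "plan": [
    [0.1,-0.5,0,0,0,0,-1]
  ]
}}

```text
time_s: 12.67
eef_pos: [558.1, -251.6, 61.2]
ee_rot: [-0.001, 0.638, 0.77, -0.0]
force: [-1.0, 1.8, -2.5]
grip_width: 0.184
```

Request:
{"api": "play_rows", "payload": {
  "plan": [
    [0.1,-0.5,0,0,0,0,-1]
  ]
}}

```text
time_s: 12.75
eef_pos: [558.1, -251.6, 61.2]
ee_rot: [-0.002, 0.638, 0.77, 0.0]
force: [-0.9, 3.6, -1.0]
grip_width: 0.18
```

```bash
python3 line.py;python3 bk.py
```

```text
along to seat -0.73 lateral 0.03
F along 3.65 lat -0.18
t 12.75 pos [ 558.1 -251.6   61.2] dpos [-0.2  0.7  0.2] drot [-0.0023 -0.0025 -0.0003] F [-0.9  3.6 -1. ] grip 0.18 j [-0.61  0.67  1.41  0.    1.07 -0.8 ]
bracket shift px ((-0.035109246133984584, 0.19239373755331002), 0.8672494383321868) ref rail/table ((-0.15405531631218494, 0.028867296761173833), 0.9452949457698399)
10mm along slot px [2.46196659 0.77796991]
```

Contact felt (3.6 N along the slot, position stalled) and the bracket is still in place. Before turning, I'll work out where the stud axis lies relative to the TCP, using the pads and block in the wrist picture.

```bash
python3 - <<'E'
from h import *
c=cap("wrist");cv2.imwrite("pics/w7.png",cv2.resize(c["img"][150:360,190:315],None,fx=2.8,fy=2.8,interpolation=cv2.INTER_CUBIC))
s=sense();q=np.array(s["ee_rot"]);M=R.from_quat(q[[1,2,3,0]]).as_matrix();t=np.array(s["eef_pos"])
V=lambda p:((np.array(proj(c,t+M@np.array(p,float)))-[190,150])*2.8).round(0).tolist()
for n,p in (("padtip+",(11,8,0)),("padtip-",(11,-8,0)),("padtip+out",(11,14,0)),("blk bot +y",(23,8,6)),("blk bot",(23,-8,6)),("blk top far",(23,8,-44)),("blk top far-",(23,-8,-44)),("blk top near",(-23,8,-44)),("blk top near-",(-23,-8,-44)),("padtop",(11,8,-38))):print(n,V(p))
E
```

```text
padtip+ [223.0, 222.0]
padtip- [122.0, 222.0]
padtip+out [260.0, 222.0]
blk bot +y [222.0, 139.0]
blk bot [123.0, 138.0]
blk top far [243.0, 274.0]
blk top far- [100.0, 273.0]
blk top near [234.0, 599.0]
blk top near- [109.0, 599.0]
padtop [238.0, 342.0]
```

View pics/w7.png

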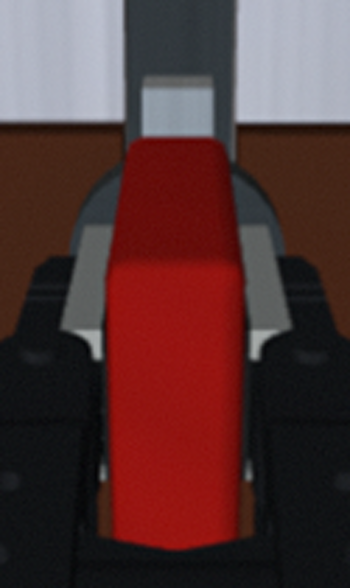

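The pads match prediction, while the block and head sit about 2 mm toward tool +x, so the stud axis is about 2 mm from the TCP. I'll back off 0.3 mm and turn about the stud axis.

Request:
{"api": "play_rows", "payload": {
  "plan": [
    [-0.05,0.35,0,0,0,0,-1],
    [-0.2,0,0,0,0,-0.105,-1],
    [-0.2,0,0,0,0,-0.105,-1],
    [-0.2,0,0,0,0,-0.105,-1]
  ]
}}

```text
time_s: 13.18
eef_pos: [557.8, -251.4, 61.2]
ee_rot: [-0.001, 0.754, 0.657, 0.0]
force: [0.5, 1.6, -2.1]
grip_width: 0.181
```

```bash
python3 line.py;python3 bk.py
```

```text
along to seat -0.49 lateral -0.21
F along 1.52 lat 0.81
t 13.18 pos [ 557.8 -251.4   61.2] dpos [0.1 0.5 0.2] drot [-0.0016 -0.0011  0.3239] F [ 0.5  1.6 -2.1] grip 0.181 j [-0.62  0.67  1.41  0.    1.06 -0.48]
bracket shift px ((-0.040455106041907385, 0.06165601755646577), 0.8877284731026049) ref rail/table ((0.24238920274946807, 0.224177717534916), 0.8515594489044613)
10mm along slot px [2.46196659 0.77796991]
```

Request:
{"api": "play_rows", "payload": {
  "plan": [
    [-0.5,0.3,0,0,0,-0.105,-1],
    [-0.3,0.1,0,0,0,-0.105,-1],
    [-0.3,0.1,0,0,0,-0.105,-1],
    [-0.3,0.1,0,0,0,-0.105,-1]
  ]
}}

```text
time_s: 13.57
eef_pos: [556.7, -251.1, 61.2]
ee_rot: [-0.0, 0.877, 0.48, 0.0]
force: [0.1, 1.8, -1.9]
grip_width: 0.179
```

```bash
python3 line.py
```

```text
along to seat 0.02 lateral -1.24
F along 1.79 lat 0.43
t 13.57 pos [ 556.7 -251.1   61.2] dpos [1.2 0.2 0.2] drot [-1.000e-03  4.000e-04  7.564e-01] F [ 0.1  1.8 -1.9] grip 0.179 j [-0.62  0.67  1.41  0.    1.06 -0.05]
```

Request:
{"api": "play_rows", "payload": {
  "plan": [
    [-0.2,0.4,0,0,0,-0.102,-1],
    [-0.15,0.25,0,0,0,-0.102,-1],
    [-0.15,0.25,0,0,0,-0.102,-1],
    [-0.15,0.25,0,0,0,-0.102,-1]
  ]
}}

```text
time_s: 13.9
eef_pos: [556.3, -250.5, 61.2]
ee_rot: [0.001, 0.958, 0.287, 0.001]
force: [0.1, 0.7, -2.2]
grip_width: 0.18
```

```bash
python3 line.py
```

```text
along to seat 0.68 lateral -1.52
F along 0.66 lat 0.23
t 13.9 pos [ 556.3 -250.5   61.2] dpos [ 1.6 -0.4  0.2] drot [3.0000e-04 2.3000e-03 1.1745e+00] F [ 0.1  0.7 -2.2] grip 0.18 j [-0.61  0.67  1.42 -0.    1.05  0.37]
```

Request:
{"api": "play_rows", "payload": {
  "plan": [
    [-0.1,0.25,0,0,0,-0.1,-1],
    [-0.1,0.2,0,0,0,-0.1,-1],
    [-0.1,0.2,0,0,0,-0.1,-1],
    [0,0,0,0,0,-0.08,-1],
    [0,0,0,0,0,0,-1]
  ]
}}

```text
time_s: 14.32
eef_pos: [556.4, -249.8, 61.1]
ee_rot: [0.001, 0.995, 0.096, 0.001]
force: [0.4, 1.2, -1.5]
grip_width: 0.18
```

```bash
python3 line.py; python3 bk.py; python3 - <<'E'
from h import *
togo((555.7,-249.6,60.3),tool(0,10.75-90))
E
```

```text
along to seat 1.32 lateral -1.31
F along 1.11 lat 0.63
t 14.32 pos [ 556.4 -249.8   61.1] dpos [ 1.5 -1.1  0.3] drot [7.0000e-04 3.7000e-03 1.5646e+00] F [ 0.4  1.2 -1.5] grip 0.18 j [-0.61  0.67  1.42 -0.    1.05  0.77]
bracket shift px ((0.04328553267982471, -0.0616259057400228), 0.8736387723022037) ref rail/table ((-0.007776970783424986, 0.02130385766596632), 0.8902634726630316)
10mm along slot px [2.46196659 0.77796991]
t 14.37 pos [ 556.3 -249.9   61.1] dpos [-0.6  0.3 -0.8] drot [ 0.0028  0.0018 -0.0091] F [ 0.2  1.3 -1.6] grip 0.18 j [-0.61  0.67  1.42 -0.    1.05  0.76]
```

Request:
{"api": "play_rows", "payload": {
  "plan": [
    [-0.5,0.1,-0.4,0.003,0.002,-0.009,-1],
    [0,0,-0.6,0,0,0,-1],
    [0,0,-0.4,0,0,0,-1],
    [0,0,0,0,0,0,-1]
  ],
  "grip_force": 20
}}

```text
time_s: 14.7
eef_pos: [555.8, -250.0, 60.1]
ee_rot: [0.0, 0.995, 0.098, -0.0]
force: [-0.5, 2.3, -1.5]
grip_width: 0.179
```

```bash
python3 line.py; python3 - <<'E'
from h import *
togo((555.7,-249.6,60.2),tool(0,10.75-90))
c=cap("wrist");cv2.imwrite("pics/w8.png",c["img"])
E
```

```text
along to seat 1.24 lateral -1.85
F along 2.36 lat -0.02
t 14.7 pos [ 555.8 -250.    60.1] dpos [ 2.1 -0.9  1.3] drot [ 2.0000e-04 -0.0000e+00  1.5603e+00] F [-0.5  2.3 -1.5] grip 0.179 j [-0.61  0.67  1.42 -0.    1.05  0.76]
t 14.7 pos [ 555.8 -250.    60.1] dpos [-0.1  0.4  0.1] drot [ 0.0001 -0.0001 -0.0096] F [-0.5  2.3 -1.5] grip 0.179 j [-0.61  0.67  1.42 -0.    1.05  0.76]
```

Request:
{"api": "play_rows", "payload": {
  "plan": [
    [0,0,0,0,0,-0.008,-1],
    [0,0,0,0,0,0,-0.5],
    [0,0,0,0,0,0,-0.2],
    [0,0,0,0,0,0,-0.2],
    [0,0,0,0,0,0,-0.2]
  ]
}}

```text
time_s: 15.17
eef_pos: [556.5, -251.2, 60.8]
ee_rot: [0.002, 0.995, 0.095, 0.001]
force: [0.0, -0.1, 0.1]
grip_width: 0.4
```

```bash
python3 line.py; python3 bk.py
```

```text
along to seat -0.05 lateral -1.47
F along -0.08 lat 0.02
t 15.17 pos [ 556.5 -251.2   60.8] dpos [1.4 0.3 0.6] drot [6.0000e-04 3.9000e-03 1.5678e+00] F [ 0.  -0.1  0.1] grip 0.4 j [-0.62  0.67  1.42 -0.    1.05  0.77]
bracket shift px ((0.05346081788181323, 0.014670071958661879), 0.8586482938241076) ref rail/table ((-0.2715455159007938, 0.1930031390227125), 0.8805066247781118)
10mm along slot px [2.46196659 0.77796991]
```

Request:
{"api": "play_rows", "payload": {
  "plan": [
    [0,0.3,8,0,0,0,-0.1],
    [0,0,20,0,0,0,-0.1],
    [0,0,30,0,0,0,-0.1],
    [0,0,35,0,0,0,-0.1],
    [0,0,35,0,0,0,0]
  ]
}}

```text
time_s: 15.63
eef_pos: [552.8, -248.7, 187.7]
ee_rot: [-0.003, 0.995, 0.095, -0.005]
force: [0.3, -0.6, -0.8]
grip_width: 0.498
```

Request:
{"api": "play_rows", "payload": {
  "plan": [
    [-10,0,35,0,0,0,0],
    [-20,0,20,0,0,0,0],
    [-30,0,0,0,0,0,0],
    [-30,0,0,0,0,0,0],
    [0,0,0,0,0,0,0]
  ]
}}

```text
time_s: 16.05
eef_pos: [461.5, -249.0, 257.5]
ee_rot: [0.004, 0.995, 0.096, 0.002]
force: [0.3, 0.4, 0.6]
grip_width: 0.501
```

```bash
cat > chk.py <<'E'
from h import *
import pickle
D={n:cap(n) for n in("scene","side","wrist")};pickle.dump(D,open("d9.pkl","wb"))
for n,c in D.items():
    h=cv2.cvtColor(c["img"],cv2.COLOR_BGR2HSV);m=cv2.inRange(h,(0,110,50),(6,255,255))|cv2.inRange(h,(174,110,50),(180,255,255))
    u,v=proj(c,(558.3,-248.4,82));print(n,"pred handle",(round(u,1),round(v,1)))
    for k in cv2.findContours(m,0,2)[0]:
        if cv2.contourArea(k)>25:
            M=cv2.moments(k);p=(M["m10"]/M["m00"],M["m01"]/M["m00"])
            if np.hypot(p[0]-u,p[1]-v)<60: print("  obs",np.round(p,1),cv2.boundingRect(k),cv2.minAreaRect(k),cv2.approxPolyDP(k,2,True)[:,0].tolist())
E
python3 chk.py; python3 bk.py; python3 line.py
```

```text
scene pred handle (np.float64(156.0), np.float64(157.6))
  obs [155.2 158.2] (148, 147, 16, 23) ((155.08998107910156, 158.1300048828125), (21.21320343017578, 15.132086753845215), 81.8698959350586) [[161, 148], [158, 147], [148, 153], [151, 169], [163, 163]]
side pred handle (np.float64(347.4), np.float64(150.6))
  obs [348.8 149.8] (339, 140, 20, 22) ((348.6756591796875, 149.94595336914062), (17.426292419433594, 20.385475158691406), 9.462322235107422) [[342, 141], [340, 158], [353, 161], [356, 157], [357, 141]]
wrist pred handle (np.float64(270.9), np.float64(67.2))
  obs [272.2  65.9] (261, 37, 23, 59) ((272.0, 66.0), (58.0, 22.0), 90.0) [[266, 37], [261, 52], [261, 90], [263, 94], [278, 95], [282, 93], [283, 40], [280, 37]]
bracket shift px ((0.013372881216213273, -0.003152609438661358), 0.8556937338025482) ref rail/table ((-0.11427959799293319, 0.21821767417128335), 0.9151600884066687)
10mm along slot px [2.46196659 0.77796991]
along to seat 19.04 lateral -90.87
F along 0.06 lat 0.19
t 16.25 pos [ 465.  -249.2  255.9] dpos [  92.9   -1.7 -194.5] drot [9.000e-04 7.800e-03 1.564e+00] F [ 0.2  0.1 -0.1] grip 0.496 j [-0.71  0.3   1.45 -0.    1.38  0.66]
```

```bash
python3 - <<'E'
from h import *
import pickle
A=pickle.load(open("d0.pkl","rb"));B=pickle.load(open("d9.pkl","rb"))
for n in("scene","side"):
    for nm,lo,hi,P in(("green",(45,80,30),(85,255,255),(483.7,246.5,108)),("yellow",(15,120,60),(35,255,255),(468.3,173.1,108))):
        u,v=proj(A[n],P).astype(int);o=[]
        for c in(A[n],B[n]):
            m=cv2.inRange(cv2.cvtColor(c["img"],cv2.COLOR_BGR2HSV)[v-18:v+18,u-16:u+16],lo,hi);o.append(np.argwhere(m).mean(0))
        print(n,nm,"moved px",(o[1]-o[0]).round(2))
ctrl.finish_job()
E
```

```text
scene green moved px [ 0.03 -0.05]
scene yellow moved px [-0.03  0.05]
side green moved px [-0.09  0.03]
side yellow moved px [-0.    0.01]
the job is handed in; nothing more can be done
```

The red T-stud is standing free in the bracket's notch, with its head turned square across the slot. The job was handed in at about 16 s of the 51 s allowed.

I drew the stud out of the rack along its lean and lowered it lengthwise into the open slot. I then slid it into the notch until I felt light contact of about 3.6 N. It was backed off slightly, turned a quarter turn clockwise about its own axis, set on the channel floor, released and cleared.

**Last checks:**
- **Stud position:** the handle is within about 1.6 pixels of the predicted seat position in all three camera views, and its edges line up with the rail to about 1 degree.
- **Fully home:** this rests on the felt contact and the position match. The collar hides the neck, so it was not seen directly.
- **Bracket:** no measurable shift. The image method scatters by about 0.2 pixel, which is under 1 mm.
- **Other studs:** the green and yellow studs moved less than 0.1 pixel.

**Gaps and disagreements:**
- I ran out of picture views before the end, so the final state was checked by numbers only and never viewed.
- The spray can, magnet, hammer, brush and offcut were not re-measured. The arm felt no unexpected contact.
- The floor was reached 3 mm lower than computed, because the stud was gripped about 3 mm lower than planned.

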